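Swap the mixing pots and bring the strainer over the clean one

TASK

Set up for straining into the clean pot: first let the white pot and the black pot change places, so that the white one stands upright wholly on the round cork mat and the black one wholly on the round blue mat. Then lift the green box's flap until it stands upright and leave it open, draw out the round strainer hidden inside by its wooden grip, and finish while holding it level a few centimetres above the white pot, centred over the mouth so that it covers it, without touching the pot. The small wooden board may be used to park a pot meanwhile; leave all other things on the table where they are.

Things in the scene. Friction and masses are not known exactly. Their poses are not given: they have to be found in the camera images.
- white_pot_mid (a point): Clean white open pot, an upright straight cylinder, 60 mm in diameter, 80 mm high, wall 3 mm, about 120 g, loose; starts upright on the blue mat. The point is on its axis, half-way up (40 mm above its underside); z is its axis, up.
- white_pot_rim (a point): Centre of the white pot's mouth, level with its rim, 80 mm above its underside.
- black_pot_mid (a point): Used black open pot with pale splashes, same shape, size and mass as the white pot, loose; starts upright on the cork mat. The point is on its axis, half-way up (40 mm above its underside); z is its axis, up.
- pour_mat: Round brown cork mat, 120 mm in diameter, 4 mm thick, fixed to the table. Origin at the centre of its underside, on the table.
- park_mat: Round blue mat, 120 mm in diameter, 4 mm thick, fixed to the table. Origin at the centre of its underside, on the table.
- board: Small bare wooden board, 130 x 130 mm, 12 mm thick, fixed to the table; starts empty and free all round, a pot can be parked on it. Origin at the centre of its underside, on the table.
- strainer_box: Green open-topped box, outside 170 x 170 mm, 75 mm high, walls and floor 5 mm thick, fixed to the table, closed by the flap. Origin at the centre of its underside; z up, x points from the side under the knob (facing the robot) to the hinge side, 85 mm from the centre.
- flap (a joint): Angle of the green flap (170 x 170 mm, 8 mm thick, about 150 g) that covers the box: 0 closed flat on the rim, grows as it opens upward and away from the robot about the hinge on the box's far edge; 1.57 is upright, stop at 1.9. It may start slightly ajar. The stiff hinge (about 0.19 N m of friction) lets it stay where it is left.
- flap_handle (a point): Point to grip on the flap's black knob: round head 28 mm in diameter, standing 43 mm out of the flap on a 12 mm neck. The point lies on the knob's axis, 35 mm above the flap's top face, on the flap's middle line, 140 mm from the hinge axis along the flap and 43 mm square to it (above it when closed). It turns with the flap: z is the knob's axis, out of the flap's top face.
- flap_hinge (a point): Middle of the flap's hinge axis, on the box's far top edge, 75.5 mm above the table; the axis is the box's y axis. Its axes turn with the flap.
- strainer_grip (a point): Centre of the strainer's wooden grip: a bar 62 mm long (along its x) x 14 mm wide (y) x 18 mm high (z). It bridges a round steel-rimmed mesh strainer 104 mm in diameter and 6 mm thick, whose underside is 40 mm below this point and centred under it; overall height 49 mm; about 120 g, loose. It starts lying level on the floor of the box under the flap (nothing else in the box), the bar within about 0.2 rad of the box's x axis. z up when level.
- red_jar_mid (a point): Red jar with white cap, 60 mm in diameter, 70 mm high, loose bystander; its centre.
- black_jar_mid (a point): Black jar with white cap, 64 mm in diameter, 75 mm high, loose bystander; its centre.
- yellow_jar_mid (a point): Yellow jar with black cap, 54 mm in diameter, 65 mm high, loose bystander; its centre.
- clay_mid (a point): Reddish clay block, 100 x 45 x 30 mm, loose bystander; its centre.
- plate_mid (a point): White plate, 160 mm in diameter, 18 mm high, loose bystander; its centre.
- mug_mid (a point): Black mug with a handle, 76 mm in diameter, 85 mm high, loose bystander; its centre.
- brush_grip (a point): Paint brush lying flat, 180 mm long, wooden handle 20 mm thick, loose bystander; the point is in the handle.
Things that resemble listed ones, but are neither listed nor needed, are in the scene too. Leave any yellow look-alike of the pour_mat alone. Leave any orange look-alike of the part that bears black_pot_mid alone.

How it is judged:
On the way, in this order (a step that is already met when the one before it is completed fails the run):
1. the pots have changed places: white upright on the cork mat, black upright on the blue mat, both let go (horizontal distance between white_pot_mid and pour_mat below 0.032 m and height (world z) of white_pot_mid between 0.036 and 0.052 m and angle between each of white_pot_mid, black_pot_mid's own z axis and vertical below 0.15 rad and horizontal distance between black_pot_mid and park_mat below 0.032 m and height (world z) of black_pot_mid between 0.036 and 0.052 m and contact force between the fingers and white_pot below 0.2 N and contact force between the fingers and black_pot below 0.2 N), for 0.2 s.
2. the flap is lifted open (more than 1.25 rad) (value of joint flap above 1.25 rad), for 0.2 s.
3. the strainer is drawn up out of the box in the gripper (contact force between the fingers and strainer above 0.5 N and height (world z) of strainer_grip above 0.135 m), for 0.2 s.
At the end, for the whole second after the job is handed in: White pot on cork, black on blue mat: upright (0.15 rad), axes within 32 mm of the mats' centres, let go; flap open over 1.1 rad; strainer held still, level within 0.2 rad, within 25 mm of the white pot's axis, underside 5 to 110 mm above its rim, touching neither pot nor box (all of step 1 and value of joint flap above 1.1 rad and contact force between the fingers and strainer above 0.5 N and horizontal distance between strainer_grip and white_pot_rim below 0.025 m and z of strainer_grip in the frame of white_pot_rim between 0.045 and 0.15 m and angle between strainer_grip's own z axis and vertical below 0.2 rad and contact force between strainer and white_pot below 0.1 N and contact force between strainer and strainer_box below 0.1 N and linear speed of strainer below 0.05 m/s); the arm keeps its last pose, push and grip.
It fails at once if a bystander (jar, clay, plate, mug, brush) is shifted more than 30 mm (distance of any of red_jar_mid, black_jar_mid, yellow_jar_mid, clay_mid, plate_mid, mug_mid, brush_grip from where it was at the start of the episode above 0.03 m).
It also fails if it takes over 72 s, if anything falls off the work surface, if the arm or the gripper's body presses on something with over 40 N, if the wrist force passes 120 N, or if a joint passes its speed limit or range.

ROBOT

A 6-joint arm with a two-finger parallel gripper is mounted at the origin on the work surface. World frame = base frame: x ahead of the robot, y to its left, z up, the work surface at z = 0. Lengths are in m, angles in rad, forces in N, time in s.
With the tool pointing down it reaches from about 0.425 to 1.125 m from the base axis. Payload 14.9 kg.
Tool frame: the origin (TCP) lies midway between the tips of the shut fingers; the grasp point (between the pads) lies robot.tcp_to_grasp behind it (robot.tcp_to_grasp is the distance from the TCP to the grasp point, in m); z points along the fingers, y is the direction in which the jaws open and shut (so a half turn about z gives the same grasp; the last joint's range is limited). The gripper opens to 91 mm and grips with 3 to 60 N. Pads are 32 mm wide; open, the fingers measure 118 mm over their backs; the gripper's body (76 mm by 178 mm) begins 60 mm behind the grasp point.
Start: joints at [1.222, 0.379, 1.734, -0, 1.028, -0.033], TCP at [0.217, 0.665, 0.214] pointing down, gripper open.
Joint ranges: [-2.77, 2.77], [-0.74, 2.19], [0, 2.66], [-1.06, 4.2], [0.31, 2.87], [-3.08, 3.08]. Speed limits (rad/s): [1.89, 1.89, 2.39, 3.14, 3.14, 3.14].

INTERFACE

Orientations are given as a unit quaternion [w, x, y, z].
In Python, from plant import robot gives the robot as it stands.
- The arm moves only by the tool play_rows, never from a script. Its argument "deltas" is text: rows parted by semicolons, each of 7 numbers parted by spaces: the opening in per cent of the stroke, from 0 (shut) to 100 (fully open), then the shift along the world's x, y, z in m, then the turn, a rotation vector about the world's x, y, z in degrees. In form: claw dx dy dz rx ry rz; .... A call has 1 to 10 rows; each row shifts and turns the commanded pose from where the row before left it; what a row does not reach is not made up. A row lasts 1/10 s, in which the tool goes at most 50 mm and 8.59 degrees, less where a joint would pass 70% of its speed; a pose out of reach is approached as far as the arm can. A call is refused whole if a number of a shift passes 0.05 or a number of a turn 8.59, either way. A call with a gripper value outside its range is refused whole. The fingers move at their own pace and stop on an object; "grip_force" is the grip in N (left out, the last holds). Time passes only in rows, so rows that do not move let the fingers close. It gives the time, the measured TCP pose, the force and the opening at its end, in the units of the state.
- robot.read_state(): the state, without advancing time (a new reading comes with each control period).
- robot.grab_frame(name): name is "side" or "top"; returns (picture, depth): 400x640x3 uint8, blue, green, red; 400x640 float32, m along the optical axis (not along the pixel's ray), 0 where there is no reading.
- robot.calibration(name): a dict with "vfov" (degrees; the focal length in pixels is half the picture's height over the tangent of half this angle, whatever the lens; pixels are square), "cx", "cy" (the principal point, pixels), "distortion" ([k1, k2, p1, p2, k3] as OpenCV has them; the pictures are not rectified), "R" (3x3) and "t" (3): a world point X has camera coordinates R X + t. Camera axes: x right, y down, z forward; pixel columns grow to the right and rows downward; lengths in m; the calibration is good to about 2 mm. A picture is of the moment at which its call begins. calibration takes no time and is no camera call.
- robot.job_done(): hands the job in, once; it reports no verdict.
The state is a dict: "clock": time; "q": joint angles; "qd": joint speeds; "joint_efforts": joint torques, N m; "tool_pos": TCP position; "tool_rot": TCP orientation; "wrist_force": force on the tool from outside, world axes, zero at the start; "torque": the same for the moment, N m; "width": finger opening in m.
Only numpy, scipy, OpenCV 4.12 (cv2) and the standard library are available. Lean on these libraries where they do the work, as an engineer would, in place of code of your own. Each camera call takes 0.05 s, during which the arm holds its last target. There are 200 camera calls.

## Working session

There is one attempt and no reset: what is moved stays moved. The work goes in short steps, Python scripts to look and compute and a tool call to move; the robot and the scene stay as the last step left them, time stands still between calls to the robot, and variables do not carry over. Pictures are saved under pics/ and viewed, about 8 in all and at most 12, crops included, and the job is handed in when it is done.

Besides the shell and the picture viewer there is one more tool, called after "Emit:" as name(argument=value, ...) on one line, values as JSON. play_rows: Moves the arm, as the interface text tells. Its arguments: {"type":"object","properties":{"deltas":{"type":"string"},"grip_force":{"type":"number"}},"required":["deltas"]}

```bash
ls; mkdir -p pics; cat > h.py <<'E'
import numpy as np, cv2
from plant import robot
def grab(n):
    im,d=robot.grab_frame(n); return im,d
def cal(n):
    c=robot.calibration(n); f=200/np.tan(np.radians(c["vfov"])/2)
    K=np.array([[f,0,c["cx"]],[0,f,c["cy"]],[0,0,1]]); return K,np.array(c["distortion"],float),np.array(c["R"]),np.array(c["t"])
def ray(n,uv):
    K,D,R,t=cal(n); p=cv2.undistortPoints(np.array(uv,float).reshape(-1,1,2),K,D).reshape(-1,2)
    d=np.c_[p,np.ones(len(p))]; return -R.T@t, d@R   # d has depth 1
def onplane(n,uv,z):
    o,d=ray(n,uv); return o+d*((z-o[2])/d[:,2])[:,None]
def withdepth(n,uv,dep):
    o,d=ray(n,uv); return o+d*np.array(dep).reshape(-1,1)
def proj(n,X):
    K,D,R,t=cal(n); return cv2.projectPoints(np.array(X,float).reshape(-1,1,3),cv2.Rodrigues(R)[0],t,K,D)[0].reshape(-1,2)
E
python3 - <<'E'
from h import *
for n in("side","top"):
    im,d=grab(n); cv2.imwrite(f"pics/{n}0.png",im); np.save(f"{n}0.npy",d); K,D,R,t=cal(n); print(n,K[0,0],-R.T@t,R[2],D)
print(robot.tcp_to_grasp,robot.read_state())
E
```

```text
pics
side 471.46814286500455 [-0.17166519 -0.9388017   0.86658041] [ 0.5276612   0.6578207  -0.53744357] [-0.1385864  0.         0.         0.         0.       ]
top 380.3845585307113 [0.30566388 0.00557517 1.26614069] [ 0.19030316 -0.02156195 -0.98148856] [-0.05228194  0.          0.          0.          0.        ]
0.0188 {'clock': 0.1, 'q': array([ 1.22172747e+00,  3.79336369e-01,  1.73465147e+00,  3.51200181e-06,
        1.02850273e+00, -3.33205762e-02]), 'qd': array([ 0.00058469, -0.00161644, -0.00015832,  0.00081312,  0.00044577,
       -0.00017694]), 'joint_efforts': array([-1.33989183e-04, -7.65032244e+01, -4.35296631e+01,  6.52200216e-02,
        3.99104529e-02,  3.31875856e-05]), 'tool_pos': array([0.21728124, 0.66509615, 0.21340278]), 'tool_rot': array([-8.67921468e-05,  1.57220022e-01,  9.87563498e-01, -4.40488792e-04]), 'wrist_force': array([-0.18720717,  0.02069814, -0.15417685]), 'torque': array([ 0.01935204, -0.04381257, -0.00235182]), 'width': 0.0911556765099031}
```

View pics/top0.png

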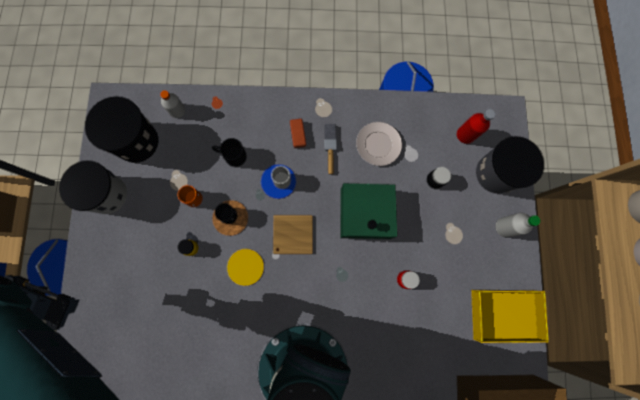

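View pics/side0.png

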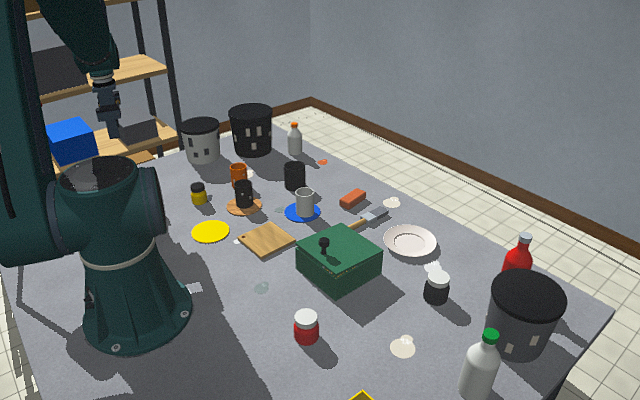

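Top view: white pot at (281,178) on the blue mat. Black pot at (227,213) on the cork mat at (229,218). Look-alikes: mug (233,152), orange pot (190,196), yellow disc (245,267), black jar (440,177) and the two big bins at the left. Flap knob is at about (373,225), and the board at (293,235).

```bash
python3 - <<'E'
from h import *
from scipy.optimize import least_squares
im=cv2.imread("pics/top0.png"); d=np.load("top0.npy")
v,u=np.mgrid[0:400,0:640]; W=withdepth("top",np.c_[u.ravel(),v.ravel()],d.ravel()).reshape(400,640,3)
hsv=cv2.cvtColor(im,cv2.COLOR_BGR2HSV)
def win(a,b,c,e):
    m=np.zeros((400,640),bool); m[b:e,a:c]=1; return m
def circ(P,r=None):
    c0=P[:,:2].mean(0)
    s=least_squares(lambda p:np.hypot(P[:,0]-p[0],P[:,1]-p[1])-(r or p[2]),[*c0,.05],loss="soft_l1",f_scale=.003); return s.x
# mats
for nm,w,lo,hi in(("blue",(255,155,303,203),(100,120,40),(130,255,255)),("cork",(205,190,252,242),(5,60,40),(20,255,255))):
    m=(cv2.inRange(hsv,lo,hi)>0)&win(*w); ys,xs=np.nonzero(m)
    P=onplane("top",np.c_[xs,ys],.004); h=cv2.convexHull(P[:,:2].astype(np.float32))[:,0]
    print(nm,m.sum(),"minenc",cv2.minEnclosingCircle(h),"fit",circ(h), "z",np.median(W[m][:,2]))
for nm,w,z in(("white",(265,155,297,195),.084),("black",(212,195,242,230),.084),("orange",(172,178,208,212),.08),("mug",(205,135,250,170),.085),("redj",(390,262,425,295),.07),("blackj",(420,160,455,195),.075),("yelj",(172,232,205,260),.065)):
    m=win(*w)&(W[...,2]>z-.012)&(W[...,2]<z+.015); P=W[m]
    c,r=cv2.minEnclosingCircle(P[:,:2].astype(np.float32)); print(nm,m.sum(),c,r,"zmax",np.percentile(P[:,2],[50,95]))
for nm,w,z in(("board",(265,210,322,262),.012),("flap",(332,175,405,246),.083)):
    m=win(*w)&(abs(W[...,2]-z)<.006 if nm=="board" else (W[...,2]>.07)&(W[...,2]<.1)); P=W[m]; print(nm,m.sum(),cv2.minAreaRect(P[:,:2].astype(np.float32)),np.percentile(P[:,2],[5,50,95]))
    if nm=="flap": print("plane fit z=ax+by+c",np.linalg.lstsq(np.c_[P[:,:2],np.ones(len(P))],P[:,2],rcond=None)[0])
m=win(340,185,400,245)&(W[...,2]>.105); P=W[m]; print("knob",m.sum(),P.mean(0),P.min(0),P.max(0))
for nm,p in(("brush",(333,160)),("clay",(297,132)),("plate",(380,144))): print(nm,W[p[1],p[0]])
cv2.imwrite("pics/crop0.png",cv2.resize(im[140:280,165:415],None,fx=3,fy=3,interpolation=cv2.INTER_CUBIC))
E
```

```text
blue 599 minenc ((0.6108186841011047, 0.10148084163665771), 0.060910917818546295) fit [0.61028322 0.10199391 0.05977512] z 0.0035241301139357084
cork 679 minenc ((0.4810754954814911, 0.2569110691547394), 0.060919828712940216) fit [0.48084111 0.25756544 0.05989713] z 0.003250118380467182
white 85 (0.611202597618103, 0.08948685228824615) 0.030300257727503777 zmax [0.08141299 0.08694593]
black 79 (0.48653194308280945, 0.260949045419693) 0.030562331900000572 zmax [0.08178002 0.08700756]
orange 95 (0.5415907502174377, 0.3845340311527252) 0.03088619001209736 zmax [0.0774328  0.08140819]
mug 142 (0.6952009797096252, 0.25783219933509827) 0.04610652104020119 zmax [0.08289128 0.08722395]
redj 245 (0.2895694375038147, -0.32832372188568115) 0.027483325451612473 zmax [0.06903599 0.07262349]
blackj 226 (0.6279549598693848, -0.44003456830978394) 0.028365951031446457 zmax [0.07363419 0.07738534]
yelj 195 (0.3779149353504181, 0.3815479874610901) 0.024705907329916954 zmax [0.06431229 0.06846355]
board 1508 ((0.4288810193538666, 0.032934267073869705), (0.16187050938606262, 0.16192643344402313), 5.7755537033081055) [0.00737819 0.01115818 0.01526402]
flap 2783 ((0.5053499341011047, -0.19592666625976562), (0.17086976766586304, 0.1708879917860031), 0.24998906254768372) [0.08051691 0.08738127 0.09335917]
plane fit z=ax+by+c [-0.04891538 -0.00763629  0.11034335]
knob 90 [ 0.42443237 -0.15693928  0.34638568] [ 0.30566388 -0.2090288   0.12062856] [0.46586465 0.00557517 1.26614069]
brush [ 0.69112659 -0.08595393 -0.00101931]
clay [0.77905381 0.04104124 0.02752043]
plate [ 0.75125197 -0.24906691  0.00857802]
```

View pics/crop0.png

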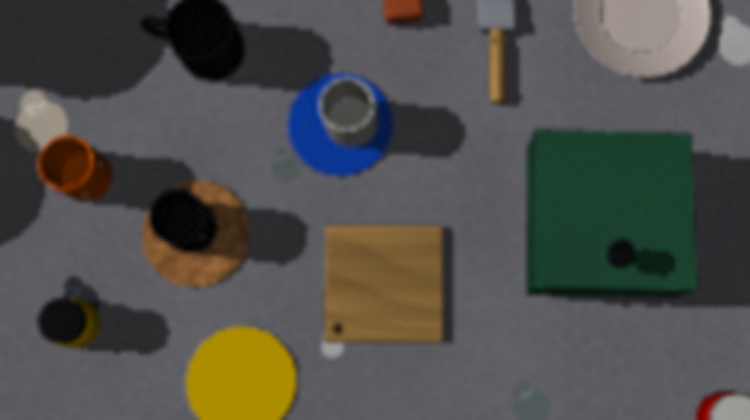

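The crop confirms the choice: the white pot is on the blue mat (crop 347,110) and the black pot is on the cork mat (crop 183,220). The orange look-alike (crop 68,165) and the mug (crop 205,40) are clearly separate. Heights and radii match the description. I'll grasp the black pot first.

Emit:
play_rows(deltas="100 .027 -.0404 -.006 0 0 1.8;100 .027 -.0404 -.006 0 0 1.8;100 .027 -.0404 -.006 0 0 1.8;100 .027 -.0404 -.006 0 0 1.8;100 .027 -.0404 -.006 0 0 1.8;100 .027 -.0404 -.006 0 0 1.8;100 .027 -.0404 -.006 0 0 1.8;100 .027 -.0404 -.006 0 0 1.8;100 .027 -.0404 -.006 0 0 1.8;100 .027 -.0404 -.006 0 0 1.8", grip_force=12)

```text
clock: 1.1
tool_pos: [0.4881, 0.2596, 0.1537]
tool_rot: [-0.0, 0.0, 1.0, -0.0]
wrist_force: [1.2, 0.5, 0.7]
width: 0.0913
```

Emit:
play_rows(deltas="100 0 0 0 0 0 0;100 0 0 0 0 0 0")

```text
clock: 1.3
tool_pos: [0.4876, 0.2606, 0.1536]
tool_rot: [-0.0, 0.002, 1.0, -0.0]
wrist_force: [-0.7, 0.4, -0.6]
width: 0.0911
```

Emit:
play_rows(deltas="100 -.001 0 -.04 0 0 0;100 0 0 -.04 0 0 0;100 0 0 -.03 0 0 0;100 0 0 0 0 0 0;40 0 0 0 0 0 0;40 0 0 0 0 0 0;40 0 0 0 0 0 0;40 0 0 0 0 0 0;40 0 0 0 0 0 0;40 0 0 0 0 0 0")

```text
clock: 2.3
tool_pos: [0.487, 0.2617, 0.0449]
tool_rot: [0.001, 0.001, 1.0, 0.0]
wrist_force: [-2.4, 0.5, 10.4]
width: 0.0588
```

Emit:
play_rows(deltas="40 0 0 .025 0 0 0;40 0 0 .035 0 0 0;40 -.003 -.024 0 0 0 0;40 -.006 -.046 0 0 0 0;40 -.006 -.046 0 0 0 0;40 -.006 -.046 0 0 0 0;40 -.006 -.046 0 0 0 0;40 0 0 0 0 0 0;40 0 0 0 0 0 0")

```text
clock: 3.2
tool_pos: [0.4595, 0.0526, 0.1043]
tool_rot: [0.0, 0.002, 1.0, 0.0]
wrist_force: [0.0, -0.5, -0.3]
width: 0.0589
```

```bash
python3 - <<'E'
from h import *
im,d=grab("side"); cv2.imwrite("pics/s1.png",im[140:300,170:410].repeat(3,0).repeat(3,1)); im,d=grab("top"); cv2.imwrite("pics/t1.png",im)
hsv=cv2.cvtColor(cv2.imread("pics/top0.png"),cv2.COLOR_BGR2HSV)
m=cv2.inRange(hsv,(12,70,60),(25,220,255)); m[:210]=0;m[262:]=0;m[:,:265]=0;m[:,325:]=0
ys,xs=np.nonzero(m); print("board",cv2.minAreaRect(onplane("top",np.c_[xs,ys],.012)[:,:2].astype(np.float32)))
print(robot.read_state()["wrist_force"],robot.read_state()["width"])
E
```

```text
board ((0.43031078577041626, 0.04634314775466919), (0.12568651139736176, 0.1296495944261551), 1.309292197227478)
[ 0.43215139  0.41515069 -1.64634278] 0.05874205628632934
```

View pics/s1.png

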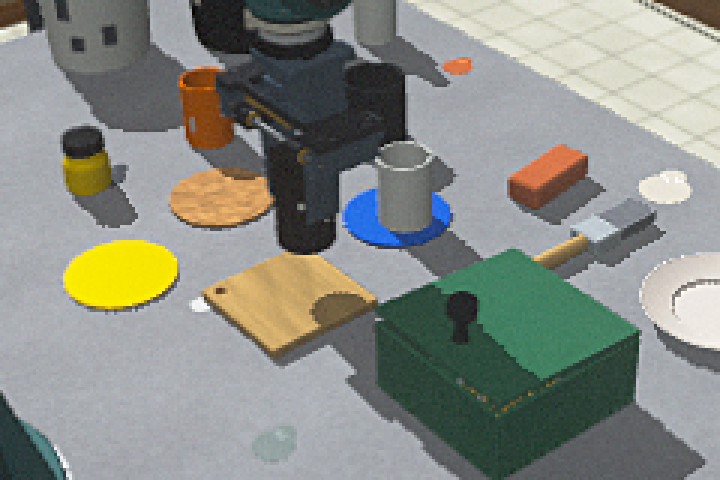

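The black pot is held upright about 5 cm above the board (around 305,245 in the crop). Next I set it down and go to the white pot.

Emit:
play_rows(deltas="40 0 0 -.03 0 0 0;40 0 0 -.015 0 0 0;40 0 0 -.006 0 0 0;40 0 0 0 0 0 0;100 0 0 0 0 0 0;100 0 0 0 0 0 0;100 0 0 0 0 0 0;100 0 0 0 0 0 0")

```text
clock: 4.1
tool_pos: [0.4596, 0.0534, 0.0533]
tool_rot: [0.0, 0.001, 1.0, 0.0]
wrist_force: [0.4, 0.6, -0.0]
width: 0.0878
```

Emit:
play_rows(deltas="100 0 0 .03 0 0 0;100 0 0 .04 0 0 0;100 0 0 .03 0 0 0;100 .038 .009 0 0 0 0;100 .038 .009 0 0 0 0;100 .038 .009 0 0 0 0;100 .038 .010 0 0 0 0;100 0 0 0 0 0 0")

```text
clock: 4.9
tool_pos: [0.6154, 0.0912, 0.1534]
tool_rot: [0.001, 0.001, 1.0, 0.0]
wrist_force: [0.5, -0.3, -0.4]
width: 0.0916
```

Emit:
play_rows(deltas="100 -.002 -.001 -.04 0 0 0;100 0 0 -.04 0 0 0;100 0 0 -.03 0 0 0;100 0 0 0 0 0 0;40 0 0 0 0 0 0;40 0 0 0 0 0 0;40 0 0 0 0 0 0;40 0 0 0 0 0 0;40 0 0 0 0 0 0;40 0 0 0 0 0 0")

```text
clock: 5.9
tool_pos: [0.61, 0.0895, 0.044]
tool_rot: [0.001, 0.001, 1.0, 0.0]
wrist_force: [-1.8, -0.4, 9.9]
width: 0.0585
```

Emit:
play_rows(deltas="40 0 0 .02 0 0 0;40 0 0 .03 0 0 0;40 -.011 .014 .01 0 0 0;40 -.03 .038 0 0 0 0;40 -.03 .038 0 0 0 0;40 -.03 .038 0 0 0 0;40 -.03 .038 0 0 0 0;40 0 0 0 0 0 0;40 0 0 0 0 0 0")

```text
clock: 6.8
tool_pos: [0.4771, 0.2564, 0.1028]
tool_rot: [-0.0, -0.0, 1.0, -0.0]
wrist_force: [0.1, 0.3, -0.9]
width: 0.0591
```

Emit:
play_rows(deltas="40 .003 0 -.035 0 0 0;40 0 0 -.017 0 0 0;40 0 0 -.006 0 0 0;40 0 0 0 0 0 0;100 0 0 0 0 0 0;100 0 0 0 0 0 0;100 0 0 0 0 0 0;100 0 0 0 0 0 0")

```text
clock: 7.6
tool_pos: [0.4817, 0.2555, 0.0454]
tool_rot: [0.0, 0.001, 1.0, 0.0]
wrist_force: [0.2, -0.1, 0.3]
width: 0.0878
```

Emit:
play_rows(deltas="100 0 0 .03 0 0 0;100 0 0 .04 0 0 0;100 0 0 .03 0 0 0;100 -.004 -.041 0 0 0 0;100 -.004 -.041 0 0 0 0;100 -.004 -.041 0 0 0 0;100 -.004 -.041 0 0 0 0;100 -.004 -.039 0 0 0 0;100 0 0 0 0 0 0")

```text
clock: 8.5
tool_pos: [0.4608, 0.0494, 0.1451]
tool_rot: [0.0, 0.002, 1.0, -0.0]
wrist_force: [0.1, 0.7, 0.3]
width: 0.0914
```

```bash
python3 - <<'E'
from h import *
im,d=grab("side"); cv2.imwrite("pics/s2.png",im[140:300,170:410].repeat(3,0).repeat(3,1))
E
```

```text
(no output)
```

View pics/s2.png

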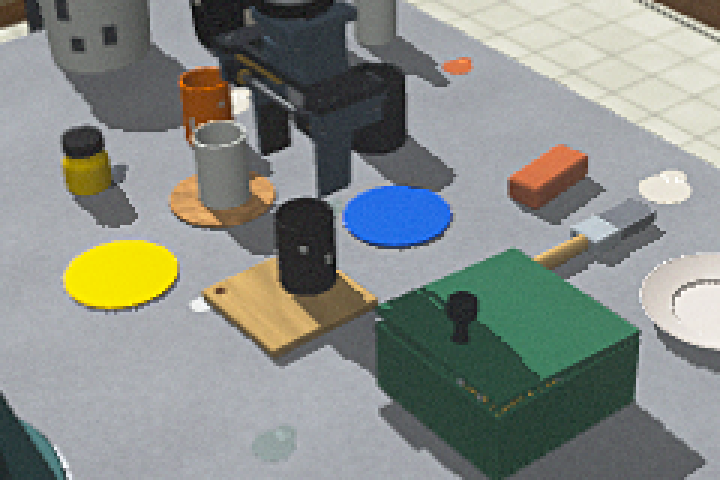

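The white pot stands upright in the middle of the cork mat (crop 222,205). The black pot is upright on the board (307,290). Now the black pot goes to the blue mat.

Emit:
play_rows(deltas="100 0 .003 -.04 0 0 0;100 0 0 -.04 0 0 0;100 0 0 -.012 0 0 0;100 0 0 0 0 0 0;40 0 0 0 0 0 0;40 0 0 0 0 0 0;40 0 0 0 0 0 0;40 0 0 0 0 0 0;40 0 0 0 0 0 0;40 0 0 0 0 0 0")

```text
clock: 9.55
tool_pos: [0.4619, 0.0554, 0.0536]
tool_rot: [0.0, 0.001, 1.0, 0.0]
wrist_force: [-3.7, 0.5, 10.9]
width: 0.0586
```

Emit:
play_rows(deltas="40 0 0 .02 0 0 0;40 0 0 .03 0 0 0;40 .038 .0125 0 0 0 0;40 .038 .0125 0 0 0 0;40 .037 .012 0 0 0 0;40 .036 .012 0 0 0 0;40 0 0 0 0 0 0;40 0 0 0 0 0 0")

```text
clock: 10.35
tool_pos: [0.6103, 0.1045, 0.1026]
tool_rot: [-0.0, 0.001, 1.0, -0.0]
wrist_force: [1.0, -0.4, -0.7]
width: 0.0585
```

Emit:
play_rows(deltas="40 0 -.002 -.035 0 0 0;40 0 0 -.016 0 0 0;40 0 0 -.006 0 0 0;40 0 0 0 0 0 0;100 0 0 0 0 0 0;100 0 0 0 0 0 0;100 0 0 0 0 0 0;100 0 0 0 0 0 0")

```text
clock: 11.15
tool_pos: [0.6106, 0.1024, 0.0463]
tool_rot: [0.0, 0.001, 1.0, 0.0]
wrist_force: [-0.9, 0.5, 0.2]
width: 0.0875
```

Emit:
play_rows(deltas="100 0 0 .03 0 0 0;100 0 0 .045 0 0 0;100 0 0 .045 0 0 0;100 -.02 -.04 0.005 0 0 0;100 -.02 -.04 0 0 0 0;100 -.02 -.04 0 0 0 0;100 -.02 -.04 0 0 0 0;100 0 0 0 0 0 0")

```text
clock: 11.95
tool_pos: [0.5283, -0.0607, 0.171]
tool_rot: [-0.0, 0.002, 1.0, -0.0]
wrist_force: [0.1, 1.0, 0.8]
width: 0.0913
```

```bash
python3 - <<'E'
from h import *
im,d=grab("side"); cv2.imwrite("pics/s3.png",im[130:310,170:450].repeat(2,0).repeat(2,1))
im,d=grab("top"); 
v,u=np.mgrid[0:400,0:640]; W=withdepth("top",np.c_[u.ravel(),v.ravel()],d.ravel()).reshape(400,640,3)
def rim(nm,x,y):
    m=(abs(W[...,0]-x)<.045)&(abs(W[...,1]-y)<.045)&(W[...,2]>.074)&(W[...,2]<.1); P=W[m]
    print(nm,m.sum(),cv2.minEnclosingCircle(P[:,:2].astype(np.float32)))
rim("white",.481,.257); rim("black",.6105,.102)
# knob dark blob, top picture; knob in initial picture too
for n,i,w in(("top",cv2.imread("pics/top0.png"),(362,214,381,234)),("side",cv2.imread("pics/side0.png"),(314,232,333,258))):
    g=i.max(2); m=np.zeros_like(g); a,b,c,e=w; m[b:e,a:c]=(g[b:e,a:c]<34); k=cv2.connectedComponentsWithStats(m); print(n,k[2][1:],k[3][1:])
    for z in(.12,.125,.13):print(z,onplane(n,k[3][1:],z))
E
```

```text
white 68 ((0.48293864727020264, 0.2534511387348175), 0.029653016477823257)
black 73 ((0.606112539768219, 0.10416197031736374), 0.03027607873082161)
top [[368 220  13  10  86]] [[373.45348837 224.70930233]]
0.12 [[ 0.45301008 -0.20299199  0.12      ]]
0.125 [[ 0.45236729 -0.20208212  0.125     ]]
0.13 [[ 0.4517245  -0.20117225  0.13      ]]
side [[328 243   1   2   2]
 [324 247   2   1   2]
 [322 249   2   2   2]
 [322 252   1   2   2]
 [325 253   1   1   1]] [[328.  243.5]
 [324.5 247. ]
 [322.5 249.5]
 [322.  252.5]
 [325.  253. ]]
0.12 [[ 0.465162   -0.20215396  0.12      ]
 [ 0.4486696  -0.20764647  0.12      ]
 [ 0.4380692  -0.21231944  0.12      ]
 [ 0.4292449  -0.22090687  0.12      ]
 [ 0.43378719 -0.22728951  0.12      ]]
0.125 [[ 0.46089704 -0.20708744  0.125     ]
 [ 0.44451509 -0.21254317  0.125     ]
 [ 0.43398568 -0.21718484  0.125     ]
 [ 0.42522049 -0.22571476  0.125     ]
 [ 0.42973235 -0.23205465  0.125     ]]
0.13 [[ 0.45663208 -0.21202092  0.13      ]
 [ 0.44036058 -0.21743986  0.13      ]
 [ 0.42990217 -0.22205024  0.13      ]
 [ 0.42119607 -0.23052265  0.13      ]
 [ 0.42567752 -0.2368198   0.13      ]]
```

View pics/s3.png

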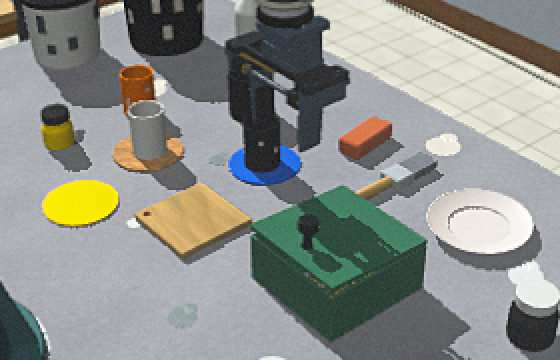

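Both pots stand upright in place: white on cork (crop 148,140), black on blue (263,150). Their errors from the mat centres are about 5 mm. The knob is at about (.452,-.198,.125), which agrees with the flap fit. Next is the knob grasp.

Emit:
play_rows(deltas="100 -.019 -.034 0 0 0 0;100 -.019 -.034 0 0 0 0;100 -.019 -.034 0 0 0 0;100 -.019 -.034 0 0 0 0;70 0 0 0 0 0 0;70 0 0 -.03 0 0 0;70 0 0 -.02 0 0 0;70 0 0 -.014 0 0 0;70 0 0 0 0 0 0")

```text
clock: 12.95
tool_pos: [0.4542, -0.1924, 0.1055]
tool_rot: [-0.001, 0.0, 1.0, 0.001]
wrist_force: [0.4, 0.2, 0.2]
width: 0.0639
```

Emit:
play_rows(deltas="10 0 0 0 0 0 0;10 0 0 0 0 0 0;10 0 0 0 0 0 0;10 0 0 0 0 0 0;10 0 0 0 0 0 0;10 0 0 0 0 0 0;10 0 0 0 0 0 0", grip_force=20)

```text
clock: 13.65
tool_pos: [0.4552, -0.1968, 0.1081]
tool_rot: [0.001, 0.0, 1.0, -0.003]
wrist_force: [-8.7, -34.3, 2.3]
width: 0.0272
```

Emit:
play_rows(deltas="10 0 -.003 0 0 0 0;10 .0045 0 .010 0 0 0;10 .0045 0 .010 0 0 0;10 .006 0 .0093 0 0 0;10 .006 0 .0093 0 0 0;10 0 0 0 0 0 0")

```text
clock: 14.25
tool_pos: [0.4768, -0.1973, 0.1472]
tool_rot: [0.001, 0.001, 1.0, -0.001]
wrist_force: [0.1, -7.7, -0.5]
width: 0.0271
```

Emit:
play_rows(deltas="10 .0145 0 .0164 0 0 0;10 .0169 0 .0141 0 0 0;10 .0187 0 .0114 0 0 0;10 .0203 0 .0084 0 0 0;10 0 0 0 0 0 0")

```text
clock: 14.75
tool_pos: [0.5479, -0.1972, 0.1971]
tool_rot: [0.001, 0.001, 1.0, -0.001]
wrist_force: [-2.5, -6.5, 9.0]
width: 0.0268
```

Emit:
play_rows(deltas="10 .0213 0 .0054 0 0 0;10 .0219 0 .0021 0 0 0;10 .0219 0 -.0012 0 0 0;10 .0215 0 -.0045 0 0 0;10 0 0 0 0 0 0;10 0 0 0 0 0 0")

```text
clock: 15.35
tool_pos: [0.6333, -0.1972, 0.198]
tool_rot: [0.001, 0.001, 1.0, -0.001]
wrist_force: [0.7, -5.1, 2.3]
width: 0.0271
```

```bash
python3 - <<'E'
from h import *
im,d=grab("side"); cv2.imwrite("pics/s4.png",im[110:310,170:450].repeat(2,0).repeat(2,1))
print(robot.read_state()["wrist_force"])
E
```

```text
[ 1.59543523 -5.80788143  2.25993609]
```

View pics/s4.png

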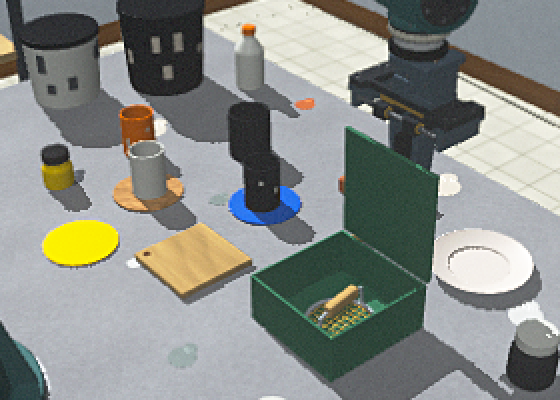

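The flap is upright, the strainer is visible in the box (grip at crop 343,300), and the pots are unmoved. I release the knob, rise, then look for the grip.

Emit:
play_rows(deltas="60 0 0 0 0 0 0;60 0 0 0 0 0 0;60 0 0 0 0 0 0;60 0 0 .04 0 0 0;60 0 0 .045 0 0 0;60 0 0 .045 0 0 0;60 -.03 .035 .02 0 0 0;60 -.03 .035 0 0 0 0;60 -.03 .035 0 0 0 0;60 -.03 .035 0 0 0 0")

```text
clock: 16.4
tool_pos: [0.511, -0.0556, 0.3475]
tool_rot: [-0.0, 0.001, 1.0, 0.0]
wrist_force: [0.7, -0.2, 1.3]
width: 0.0547
```

Emit:
play_rows(deltas="60 -.03 .035 0 0 0 0;60 -.01 .045 0 0 0 0;60 -.01 .045 0 0 0 0;60 0 .02 0 0 0 0;60 0 0 0 0 0 0")

```text
clock: 16.9
tool_pos: [0.462, 0.0903, 0.3477]
tool_rot: [0.0, -0.001, 1.0, 0.0]
wrist_force: [-0.8, -1.2, 0.3]
width: 0.0544
```

```bash
python3 - <<'E'
from h import *
for n in("top","side"):
    im,d=grab(n); a,b,c,e=(335,170,410,250) if n=="top" else (290,225,390,310)
    cv2.imwrite(f"pics/{n}5.png",im); hsv=cv2.cvtColor(im,cv2.COLOR_BGR2HSV)
    m=np.zeros((400,640),np.uint8); m[b:e,a:c]=cv2.inRange(hsv,(8,60,110),(24,255,255))[b:e,a:c]
    m=cv2.morphologyEx(m,cv2.MORPH_OPEN,np.ones((2,2)))
    k=cv2.connectedComponentsWithStats(m); print(n,k[2][1:].tolist(),k[3][1:].tolist())
    i=1+k[2][1:,4].argmax(); ys,xs=np.nonzero(k[1]==i)
    P=onplane(n,np.c_[xs,ys],.054)
    print("rect",cv2.minAreaRect(P[:,:2].astype(np.float32)),"z",np.median(withdepth(n,np.c_[xs,ys],d[ys,xs])[:,2]))
    cv2.imwrite(f"pics/g5{n}.png",cv2.resize(np.hstack([im[b:e,a:c],cv2.cvtColor(m[b:e,a:c],cv2.COLOR_GRAY2BGR)]),None,fx=4,fy=4))
E
```

```text
top [[368, 204, 7, 18, 79]] [[370.9113924050633, 212.49367088607596]]
rect ((0.5011623501777649, -0.20678851008415222), (0.05762115493416786, 0.014538628049194813), 8.983060836791992) z 0.05289698588588143
side [[291, 237, 5, 6, 21], [333, 254, 16, 12, 70]] [[292.4761904761905, 239.57142857142858], [340.4, 259.48571428571427]]
rect ((0.503398060798645, -0.21228113770484924), (0.059776049107313156, 0.014296021312475204), 5.766780853271484) z 0.053633655598019914
```

View pics/g5top.png

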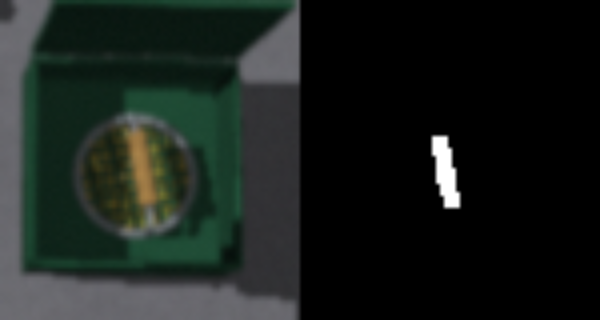

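The grip is clear at crop (143,170). The bar is centred at about (.502,-.207), its top is at z≈.053 (expected .054), and its yaw is about +8°. The two views agree to about 5 mm.

Emit:
play_rows(deltas="50 .005 -.0372 -.0245 0 0 1;50 .005 -.0372 -.0245 0 0 1;50 .005 -.0372 -.0245 0 0 1;50 .005 -.0372 -.0245 0 0 1;50 .005 -.0372 -.0245 0 0 1;50 .005 -.0372 -.0245 0 0 1;50 .005 -.0372 -.0245 0 0 1;50 .005 -.0372 -.0245 0 0 1;50 0 0 0 0 0 0;50 0 0 0 0 0 0")

```text
clock: 18.0
tool_pos: [0.5017, -0.2106, 0.1509]
tool_rot: [-0.001, -0.067, 0.998, 0.0]
wrist_force: [-0.4, -0.0, -0.3]
width: 0.0455
```

Emit:
play_rows(deltas="50 0 .002 -.04 0 0 0;50 0 0 -.04 0 0 0;50 0 0 -.03 0 0 0;50 0 0 -.012 0 0 0;50 0 0 0 0 0 0;0 0 0 0 0 0 0;0 0 0 0 0 0 0;0 0 0 0 0 0 0;0 0 0 0 0 0 0;0 0 0 0 0 0 0")

```text
clock: 19.0
tool_pos: [0.5029, -0.2076, 0.0303]
tool_rot: [0.0, -0.069, 0.998, -0.0]
wrist_force: [-1.3, -0.0, 8.9]
width: 0.0137
```

Emit:
play_rows(deltas="0 0 0 0 0 0 0;0 0 0 0 0 0 0;0 0 0 .015 0 0 0;0 0 0 .025 0 0 0;0 0 0 .04 0 0 0;0 0 0 .04 0 0 0;0 0 0 .04 0 0 0;0 0 0 0 0 0 0;0 0 0 0 0 0 0;0 0 0 0 0 0 0", grip_force=30)

```text
clock: 20.0
tool_pos: [0.5019, -0.207, 0.1888]
tool_rot: [-0.001, -0.069, 0.998, 0.0]
wrist_force: [-0.2, -0.1, -0.9]
width: 0.0139
```

Emit:
play_rows(deltas="0 -.0018 .02 0 0 0 0;0 -.0018 .042 0 0 0 0;0 -.0018 .042 0 0 0 0;0 -.0018 .042 0 0 0 0;0 -.0018 .042 0 0 0 0;0 -.0018 .042 0 0 0 0;0 -.0018 .042 0 0 0 0;0 -.0018 .042 0 0 0 0;0 -.0018 .042 0 0 0 0;0 -.0018 .042 0 0 0 0")

```text
clock: 21.0
tool_pos: [0.4834, 0.1921, 0.1882]
tool_rot: [-0.001, -0.069, 0.998, -0.0]
wrist_force: [0.4, -0.4, -1.0]
width: 0.0137
```

Emit:
play_rows(deltas="0 -.002 .042 0 0 0 0;0 0 .022 0 0 0 0;0 0 0 0 0 0 0;0 0 0 -.02 0 0 0;0 0 0 -.02 0 0 0;0 0 0 -.01 0 0 0;0 0 0 0 0 0 0;0 0 0 0 0 0 0;0 0 0 0 0 0 0")

```text
clock: 21.9
tool_pos: [0.4831, 0.2546, 0.1403]
tool_rot: [0.0, -0.069, 0.998, 0.0]
wrist_force: [0.6, 0.1, -0.4]
width: 0.0137
```

```bash
python3 - <<'E'
from h import *
im,d=grab("side"); cv2.imwrite("pics/s6.png",im[110:310,170:450].repeat(2,0).repeat(2,1))
s=robot.read_state(); print(s["tool_pos"],s["tool_rot"],s["width"],s["wrist_force"],s["clock"])
# rim/pot sides seen below strainer: white pot body side silhouette centre
hsv=cv2.cvtColor(im,cv2.COLOR_BGR2HSV)
print(proj("side",[[.482,.255,.044],[.482,.255,.084],[.482,.255,s["tool_pos"][2]+.0188]])-[170,110])
E
```

```text
[0.48304435 0.2546883  0.14031957] [ 5.30777732e-04 -6.88129447e-02  9.97629413e-01  2.26269247e-04] 0.013857561519318171 [ 0.46935971 -0.06630014 -0.7806286 ] 21.95
[[72.8871271  85.22333223]
 [71.8301021  74.90464911]
 [69.79434778 54.76275969]]
```

View pics/s6.png

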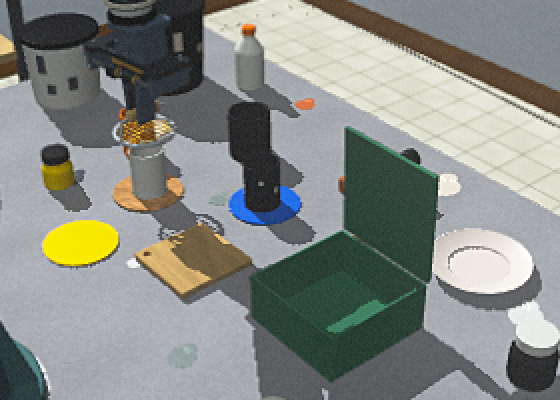

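The strainer is level over the white pot (disc at 145,130, pot at 148,165) with its underside about 31 mm above the rim. The flap is upright and both pots are on their mats. I'm handing the job in.

```bash
python3 -c "
from h import *
robot.job_done()"
```

```text
the job is handed in; nothing more can be done
```

The job is handed in. `job_done()` gives no verdict, so what follows rests on my own last checks.

- **Pots:** I parked the black pot on the board, moved the white pot to the cork mat, then moved the black pot to the blue mat. After placing, both stood upright about 4–5 mm from their mat centres. They looked unmoved in the last picture.
- **Flap:** It is open and upright. I carried the knob along its arc to an estimated 1.55 rad and let go; the last picture still shows it upright.
- **Strainer:** The fingers hold the grip at a 13.9 mm opening, matching the 14 mm bar. The gripper is vertical, and the strainer looks level in the picture.
- **Final position:** The gripper is within about 2 mm of the white pot's axis. From the commanded lift, the underside is about 31 mm above the rim. The wrist force was under 1 N, so nothing suggests contact. The clock read about 22 s of the 72 s allowed.

**Disagreements:**
- The two camera views of the strainer bar differed by about 5 mm sideways; I used the top view.
- The top-view knob position was shifted by its shadow, and the side mask of it was unusable, so I used the flap's centre line for the sideways position.
- A sideways force of about 34 N showed at the wrist while closing on the knob. It fell to about 8 N after a 3 mm correction.

The bystanders were never touched as far as the pictures show, but I did not re-measure them.

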